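# Silence the whistling kettle

## Task

The kettle on the hob has come to the boil: first touch the off key of the ring it stands on, then with a fingertip press the red thumb pad of its trigger all the way down, so that the whistle cap swings up off the spout. Finish while still holding the pad down and the spout open. Only touch and press: leave the kettle standing where it is on its ring, keep off the other ring's off key, and leave the saucepan and the other things on the worktop undisturbed.

Things in the scene. Friction and masses are not known exactly. Their poses are not given: they have to be found in the camera images.
- hob: Fixed two-ring induction hob, black glass on a steel case, 370 (x) by 590 (y) by 55 mm high. Origin: centre of its underside; x away from the robot (keys along the -x edge), y left. Rings: circles of 96 mm radius at x +20, y +145 mm (left) and y -145 mm (right), on the glass. The kettle stands on one ring, the saucepan on the other, within 10 mm of its centre; which is which changes.
- key_left: Off key of the LEFT ring (hob y > 0): rigid round touch key with a light rim and a power mark, 30 mm across, face 1.5 mm above the glass. It does not move; it works when a fingertip rests on it with 1 N or more for about a third of a second. Origin: centre of its underside, 55 mm above the worktop, at x -145, y +75 mm in the hob's frame.
- key_right: Off key of the RIGHT ring (hob y < 0), like the left one; at x -145, y -75 mm in the hob's frame.
- kettle_base (a point): Centre of the underside of the loose, filled steel kettle (about 1.7 kg); its x points to the spout. Body radius 97 mm, height 121 mm, lid knob to 156 mm; spout mouth 128 mm out and 128 mm up. An arched handle spans the lid, black grip top 198 mm up. The trigger, one rocking lever, turns on a level pin at the handle's spout end, 62 mm out, 200 mm up.
- thumb_pad: Red thumb pad of the trigger, 34 mm (kettle x) by 28 mm, the kettle's highest part; origin in the middle of its upper face. At rest it is 15 mm from the kettle's axis towards the spout and 228 mm above the kettle's underside; fully pressed it is about 20 mm lower and 8 mm further from the spout, close above the grip. Nothing stands over it.
- whistle_cap: Black whistle cap (35 mm across, 19 mm high) on the trigger's front arm; origin at the centre of its foot. Shut, it sits on the spout's mouth; with the trigger fully pressed it has swung about 40 mm forward and up from it.
- trigger (a joint): Angle of the rocking trigger: 0 with the cap shut on the spout, 0.42 rad at its stop with the thumb pad fully down and the cap fully open. A spring shuts it when let go: about 2.5 N on the pad starts it moving and about 4.5 N holds it at the stop.
- saucepan: Loose steel saucepan with a lid and a knob (129 mm high in all, 91 mm radius) on the other ring, its wooden handle reaching 215 mm from its axis away from the robot. Origin at the centre of its underside. Bystander.
- mug: Loose blue mug, 82 mm across, 95 mm high, handle at its +y. Origin under its centre. Bystander.
- tea_tin: Loose green tea tin, 84 mm across, 120 mm high. Origin under its centre. Bystander.
- oil_bottle: Loose green oil bottle, 64 mm across, 240 mm high. Origin under its centre. Bystander.
- salt_mill: Loose pale wooden mill, 54 mm across, 152 mm high. Origin under its centre. Bystander.
- pepper_mill: Loose dark wooden mill, 54 mm across, 152 mm high. Origin under its centre. Bystander.
- sugar_bowl: Loose white bowl, 100 mm across, 60 mm high. Origin under its centre. Bystander.
- wooden_spoon: Loose wooden spoon, 280 mm long, lying on the worktop. Bystander.

How it is judged:
By the outcome, as a careful person would: the job done as asked, in the order asked, and still so for the second after the job is handed in, while the arm keeps its last pose, push and grip.
It also fails if it takes over 43 s, if anything falls off the work surface, if the arm or the gripper's body presses on something with over 40 N, if the wrist force passes 120 N, or if a joint passes its speed limit or range.

## Robot

A 6-joint arm with a two-finger parallel gripper is mounted at the origin on the work surface. World frame = base frame: x ahead of the robot, y to its left, z up, the work surface at z = 0. Lengths are in m, angles in rad, forces in N, time in s.
With the tool pointing down it reaches from about 0.275 to 0.75 m from the base axis. Payload 10.2 kg.
Tool frame: the origin (TCP) lies on the centre line of the jaws, within the pads' length; the fingertips stand 25 mm ahead of it and the grasp point (between the pads) lies 6 mm ahead of it; x points along the fingers, z is the direction in which the jaws open and shut, and the axes are right-handed (so a half turn about x gives the same grasp; the last joint's range is limited). The gripper opens to 88 mm and grips with 3 to 60 N. Pads are 18 mm wide; open, the fingers measure 123 mm over their backs; the gripper's body (75 mm by 187 mm) begins 45 mm behind the grasp point.
Start: joints at [1.075, 0.313, 1.498, -0, 1.331, -0.223], TCP at [0.141, 0.506, 0.264] pointing down, gripper open.
Joint ranges: [-2.94, 2.94], [-0.97, 2.17], [0.19, 2.56], [-1.23, 4.37], [0.02, 3.11], [-2.88, 2.88]. Speed limits (rad/s): [2.39, 2.39, 3.01, 3.14, 3.14, 3.14].

## Interface

Orientations are given as a unit quaternion [w, x, y, z].
In Python, from plant import env, cams gives the robot as it stands. The module is installed in compiled form; this text tells all that it offers.
- The arm moves only by the tool send_rows, never from a script. Its argument "increments" is a list of rows, each a list of 5 numbers: the closure, from 0 (fully open) to 1 (shut), then the shift along the tool's x, y, z in m, then the turn about the tool's x in degrees. A call has 1 to 8 rows; each row is the pose to reach, as a shift and turn from the pose measured when the call began, along the tool's axes at that moment; what a row does not reach only later rows make up. A row lasts 1/12 s, in which the tool goes at most 41.7 mm and 7.16 degrees, less where a joint would pass 70% of its speed; a pose out of reach is approached as far as the arm can. A call with a gripper value outside its range is refused whole. The fingers move at their own pace and stop on an object; "force" is the grip in N (left out, the last holds). Time passes only in rows, so rows that repeat a pose let the fingers close. It gives the time, the measured TCP pose, the force and the opening at its end, in the units of the state.
- env.read_state(): the state, without advancing time (a new reading comes with each control period).
- cams.get_image(name): name is "side" or "top"; returns the picture (384x512x3 uint8, red, green, blue); there is no depth.
- cams.camera_info(name): a dict with "fx", "fy", "cx", "cy" (pixels), "position" and "attitude" of the camera in the world. Camera axes: x right, y up, looking along -z (the intrinsics and any distortion apply to the point x, -y, -z); pixel columns grow to the right and rows downward; lengths in m; the calibration is good to about 2 mm. A picture is of the moment at which its call begins. camera_info takes no time and is no camera call.
- env.sign_off(): hands the job in, once; it reports no verdict.
Trained networks look in the newest picture that a camera, given by its name, has taken for a name from the list of things; names that differ only in an ending like _2 or _b are one class to them, and where a whole thing is asked for, a point or a joint stands for the part that bears it (a point fixed in the world has none). Each returns a list of dicts, best first, with "score" (0 to 1); they miss things now and then, are a little off and sometimes report something else, mostly with a low value. They report only what shows in the picture. A call takes as long as a camera call.
- cams.look_for(camera, thing): "uv" ([column, row] in pixels, amid what is visible of it).
- cams.tip_of(camera, thing): "uv" ([column, row] in pixels: a listed point, or the origin of a listed thing).
The state is a dict: "time_s": time; "joint_positions": joint angles; "qvel": joint speeds; "tau": joint torques, N m; "position": TCP position; "orientation": TCP orientation; "contact_force": force on the tool from outside, world axes, zero at the start; "ft_torque": the same for the moment, N m; "grip_width": finger opening in m.
Only numpy, scipy, OpenCV 4.12 (cv2) and the standard library are available. Lean on these libraries where they do the work, as an engineer would, in place of code of your own. Each camera call takes 0.05 s, during which the arm holds its last target.

## Working session

There is one attempt and no reset: what is moved stays moved. The work goes in short steps, Python scripts to look and compute and a tool call to move; the robot and the scene stay as the last step left them, time stands still between calls to the robot, and variables do not carry over. Pictures are saved under pics/ and viewed, and the job is handed in when it is done.

Besides the shell and the picture viewer there is one more tool, called after "Request:" as a command line: name --pt "numbers of a row" for each row, then --argument value for the rest. send_rows: Moves the arm, as the interface text tells. Its arguments: {"type":"object","properties":{"increments":{"type":"array","items":{"type":"array","items":{"type":"number"}}},"force":{"type":"number"}},"required":["increments"]}

```bash
mkdir -p pics; python3 - <<'E'
from plant import env,cams
import cv2
for n in ("side","top"):
    im=cams.get_image(n); cv2.imwrite(f"pics/{n}0.png",im[:,:,::-1]); print(n,cams.camera_info(n))
    for t in ("key_left","key_right","thumb_pad","kettle_base","whistle_cap","saucepan","hob"):
        print(t,[( [round(float(v),1) for v in d["uv"]],round(d["score"],2)) for d in cams.tip_of(n,t)][:3])
s=env.read_state();print(s)
E
```

```text
side {'fx': 434.6349256293802, 'fy': 434.6349256293802, 'cx': 259.4214197525984, 'cy': 196.21077731312693, 'position': array([ 0.03962982, -1.06359631,  1.1849518 ]), 'attitude': array([ 0.88937083,  0.40571641, -0.0848752 , -0.19289872])}
key_left [([234.2, 208.0], 0.46)]
key_right []
thumb_pad [([274.6, 144.2], 0.48)]
kettle_base [([301.2, 170.2], 0.41)]
whistle_cap [([168.6, 192.4], 0.66), ([300.1, 168.2], 0.42)]
saucepan [([297.8, 243.9], 0.83), ([234.4, 210.9], 0.58)]
hob [([278.2, 227.2], 0.73), ([185.6, 159.3], 0.51)]
top {'fx': 464.3269724146356, 'fy': 464.3269724146356, 'cx': 251.67459944693493, 'cy': 197.26644393592858, 'position': array([ 0.38639664, -0.02972848,  1.69678435]), 'attitude': array([ 0.70815213,  0.02991555, -0.02967004, -0.70480161])}
key_left [([219.2, 219.6], 0.63)]
key_right []
thumb_pad [([200.7, 155.1], 0.45)]
kettle_base []
whistle_cap [([223.6, 131.8], 0.43)]
saucepan [([287.8, 180.2], 0.93)]
hob [([242.7, 183.9], 0.6)]
{'time_s': 0.8, 'joint_positions': array([ 1.07461094e+00,  3.12874736e-01,  1.49768486e+00, -6.54718805e-06,
        1.33101423e+00, -2.23422304e-01]), 'qvel': array([-0.00084596, -0.00010309,  0.00090422,  0.00027909,  0.00110853,
       -0.00061621]), 'tau': array([ 5.32884351e-04, -4.02087522e+01, -2.52412319e+01,  6.95357309e-02,
        3.19518079e-02, -8.80647917e-06]), 'position': array([0.14145904, 0.5055898 , 0.26373881]), 'orientation': array([ 0.56334345, -0.42737738,  0.56332948,  0.42737878]), 'contact_force': array([ 0.00034906, -0.06803075, -0.15036304]), 'ft_torque': array([-0.00346923, -0.02421385, -0.06482951]), 'grip_width': 0.08855494197017742}
```

View pics/side0.png

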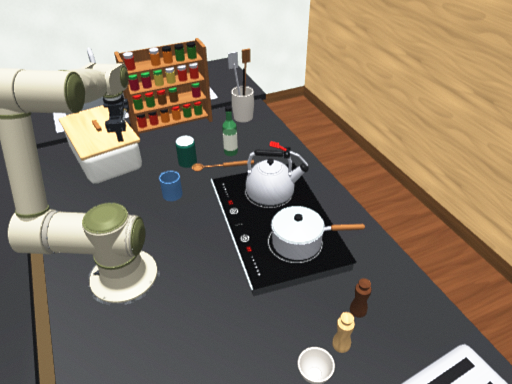

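View pics/top0.png

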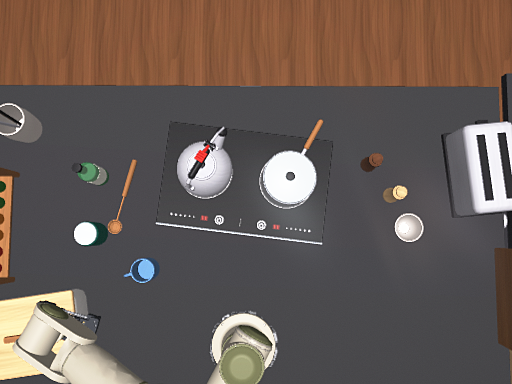

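The kettle is on the left ring, with its left key at about (219,220) in the top picture. The saucepan is on the right ring, with its right key at about (262,225). The red pad is near (201,157) in top and (274,145) in side.

```bash
cat > h.py <<'E'
import numpy as np
from scipy.spatial.transform import Rotation as R
from plant import env,cams
import cv2
def Rq(q): return R.from_quat([q[1],q[2],q[3],q[0]])
def ray(n,uv):
    c=cams.camera_info(n); d=np.array([(uv[0]-c["cx"])/c["fx"],-(uv[1]-c["cy"])/c["fy"],-1.])
    return np.array(c["position"]),Rq(c["attitude"]).apply(d)
def onz(n,uv,z):
    p,d=ray(n,uv); return p+d*(z-p[2])/d[2]
def tri(a,b):
    p,d=ray("top",a);q,e=ray("side",b)
    st=np.linalg.lstsq(np.c_[d,-e],q-p,rcond=None)[0]
    A=p+st[0]*d;B=q+st[1]*e
    return (A+B)/2,np.linalg.norm(A-B)
def proj(n,P):
    c=cams.camera_info(n); x=Rq(c["attitude"]).inv().apply(np.array(P)-c["position"])
    return np.array([c["cx"]+c["fx"]*x[0]/-x[2],c["cy"]-c["fy"]*x[1]/-x[2]])
E
python3 - <<'E'
from h import *
np.set_printoptions(precision=4,suppress=True)
t=cv2.imread("pics/top0.png");s=cv2.imread("pics/side0.png")
cv2.imwrite("pics/tz.png",cv2.resize(t[110:250,150:340],None,fx=4,fy=4,interpolation=2))
cv2.imwrite("pics/sz.png",cv2.resize(s[130:280,210:350],None,fx=4,fy=4,interpolation=2))
print("keyL",onz("top",(219.2,219.6),.0565),onz("side",(234.2,210),.0565))
print("keyR",onz("top",(262,225),.0565),onz("side",(245,239),.0565))
print("pad",tri((200.7,155.1),(274.6,144.2)))
for n,im in(("top",t),("side",s)):
    b,g,r=[im[:,:,i].astype(int) for i in range(3)]
    m=((r>120)&(g<60)&(b<60)).astype(np.uint8)
    k,l,st,c=cv2.connectedComponentsWithStats(m)
    for i in range(1,k):
        if st[i][4]>5: print(n,st[i],c[i])
E
```

```text
keyL [0.4453 0.0855 0.0565] [0.4477 0.0879 0.0565]
keyR [ 0.427  -0.0657  0.0565] [ 0.4262 -0.0689  0.0565]
pad (array([0.6355, 0.1293, 0.2792]), np.float64(0.0012822220172205047))
top [195 145  15  15  68] [202.1324 152.9559]
side [124  56  11  14  86] [129.2326  63.6163]
side [190  67   8  12  72] [193.4861  72.9444]
side [177  70  10  11  77] [181.974   75.2727]
side [157  89   8   6  33] [160.4848  91.2727]
side [145  91   8   5  29] [148.6207  93.4138]
side [132  94   9   5  29] [136.3448  96.1379]
side [194 101   7   4  21] [197.3333 102.5238]
side [183 103   8   4  22] [186.5909 104.6364]
side [172 105   8   6  31] [175.2258 107.6774]
side [149 116   9   9  67] [153.3284 119.7612]
side [137 118  10  10  65] [141.4308 122.2769]
side [269 142  18   9  73] [276.6027 145.5205]
side [229 201   3   3   6] [229.8333 201.6667]
side [247 247   4   4  13] [248.6154 248.4615]
```

View pics/tz.png

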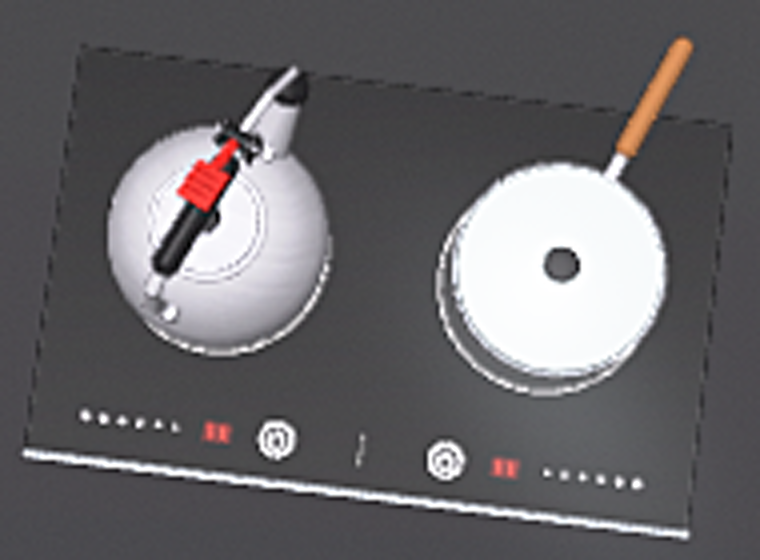

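View pics/sz.png

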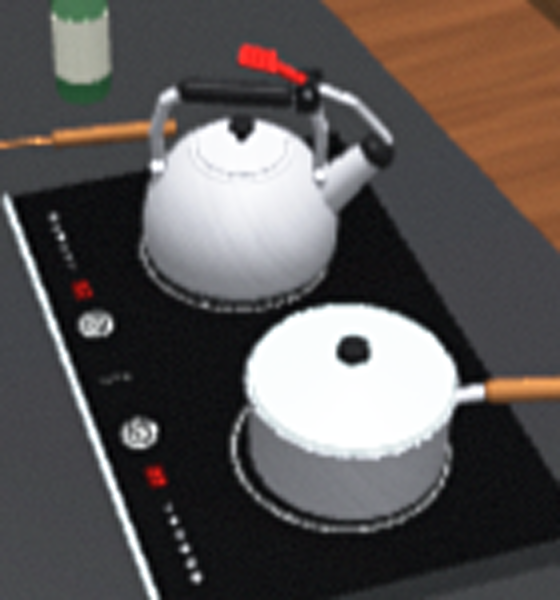

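```bash
python3 - <<'E'
from h import *
np.set_printoptions(precision=4,suppress=True)
print(onz("top",(200.7,156.2),.283),onz("side",(274.2,144.2),.283),tri((200.7,156.2),(274.2,144.2)))
print("handle ends",onz("top",(150+165/4,110+265/4),.25),onz("top",(150+235/4,110+145/4),.255),"cap",onz("top",(150+290/4,110+92/4),.2))
s=env.read_state();M=Rq(s["orientation"]).as_matrix();print(M)
K=np.array([.4455,.0862,.12]);print("local shift to key above",M.T@(K+[0,0,.0]-s["position"]))
for n in("mug","tea_tin","oil_bottle"):
  d=cams.tip_of("top",n); print(n,[(onz("top",x["uv"],0),x["score"]) for x in d[:1]])
E
```

```text
[0.632  0.1286 0.283 ] [0.631 0.125 0.283] (array([0.6327, 0.1288, 0.2801]), np.float64(0.00040676035045836555))
handle ends [0.5739 0.1611 0.25  ] [0.6686 0.1068 0.255 ] cap [0.7235 0.0676 0.2   ]
[[ 0.     -0.963   0.2694]
 [ 0.      0.2694  0.963 ]
 [-1.     -0.      0.    ]]
local shift to key above [ 0.1437 -0.4058 -0.322 ]
mug [(array([0.2595, 0.3469, 0.    ]), 0.6)]
tea_tin [(array([0.4004, 0.546 , 0.    ]), 0.71)]
oil_bottle [(array([0.6031, 0.52  , 0.    ]), 0.68)]
```

Request:
send_rows --pt "1 0 -0.406 -0.322 0" --pt "1 0 -0.406 -0.322 0" --pt "1 0 -0.406 -0.322 0" --pt "1 0 -0.406 -0.322 0" --pt "1 0 -0.406 -0.322 0" --pt "1 0 -0.406 -0.322 0" --pt "1 0 -0.406 -0.322 0" --pt "1 0 -0.406 -0.322 0" --force 20

```text
time_s: 1.62
position: [0.3378, 0.234, 0.264]
orientation: [0.564, -0.427, 0.563, 0.427]
contact_force: [1.2, 0.5, 0.6]
grip_width: 0.0367
```

```bash
cat > g.py <<'E'
from h import *
import sys
np.set_printoptions(precision=4,suppress=True)
s=env.read_state();M=Rq(s["orientation"]).as_matrix()
T=np.array([float(v) for v in sys.argv[1:4]])
print(s["time_s"],s["position"],s["contact_force"],s["grip_width"]);print(M);print("shift",M.T@(T-s["position"]))
E
python3 g.py .4455 .0862 .12
```

```text
1.6167 [0.3378 0.234  0.264 ] [1.1938 0.4983 0.5548] 0.03665843742195705
[[ 0.0007 -0.9631  0.2692]
 [ 0.0003  0.2692  0.9631]
 [-1.     -0.0006  0.0004]]
shift [ 0.144  -0.1434 -0.1134]
```

Request:
send_rows --pt "1 0 -0.143 -0.113 0" --pt "1 0 -0.143 -0.113 0" --pt "1 0 -0.143 -0.113 0" --pt "1 0 -0.143 -0.113 0" --pt "1 0 -0.143 -0.113 0" --pt "1 0.05 -0.143 -0.113 0" --pt "1 0.1 -0.143 -0.113 0" --pt "1 0.13 -0.143 -0.113 0"

```text
time_s: 2.28
position: [0.4454, 0.0862, 0.1379]
orientation: [0.564, -0.428, 0.563, 0.427]
contact_force: [1.9, 0.1, -0.3]
grip_width: 0.0005
```

Request:
send_rows --pt "1 0 0 0 0" --pt "1 0 0 0 0"

```text
time_s: 2.45
position: [0.445, 0.0862, 0.1376]
orientation: [0.564, -0.427, 0.564, 0.427]
contact_force: [0.1, -0.2, 1.0]
grip_width: 0.0007
```

```bash
python3 g.py .4455 .0862 .0815; python3 - <<'E'
from h import *
for n in("side","top"):
    im=cams.get_image(n)[:,:,::-1]
    cv2.imwrite(f"pics/{n}1.png",cv2.resize(im[120:270,180:340],None,fx=4,fy=4,interpolation=2))
E
```

```text
2.45 [0.445  0.0862 0.1376] [ 0.1103 -0.248   0.9579] 0.0006761341216775782
[[-0.0003 -0.9628  0.2704]
 [ 0.0004  0.2704  0.9628]
 [-1.      0.0004  0.0003]]
shift [ 0.0561 -0.0005  0.0001]
```

View pics/side1.png

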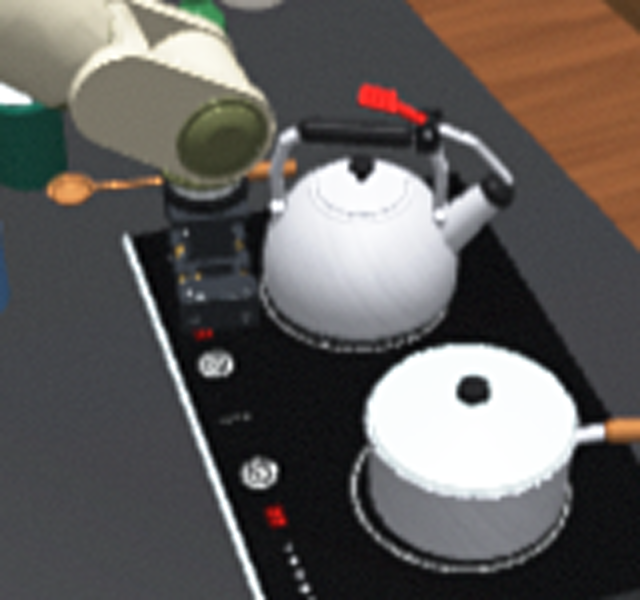

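View pics/top1.png

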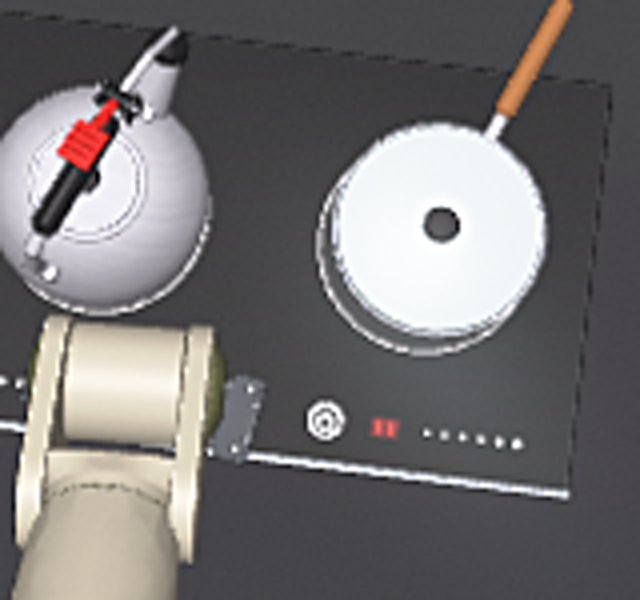

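The side picture shows the closed fingers at about (222,325) right over the left key (216,365). The kettle and pan are undisturbed. Next I descend onto the key.

Request:
send_rows --pt "1 0.025 0 0 0" --pt "1 0.045 0 0 0" --pt "1 0.051 0 0 0" --pt "1 0.053 0 0 0" --pt "1 0.055 0 0 0" --pt "1 0.056 0 0 0" --pt "1 0.057 0 0 0" --pt "1 0.057 0 0 0"

```text
time_s: 3.22
position: [0.4473, 0.0862, 0.0838]
orientation: [0.565, -0.429, 0.561, 0.426]
contact_force: [0.4, -1.2, 0.1]
grip_width: 0.0001
```

Request:
send_rows --pt "1 0 0 0 0" --pt "1 0 0 0 0"

```text
time_s: 3.38
position: [0.4475, 0.0862, 0.0842]
orientation: [0.566, -0.429, 0.561, 0.425]
contact_force: [0.1, -0.3, 0.3]
grip_width: 0.0005
```

Request:
send_rows --pt "1 0.002 0.002 0 0" --pt "1 0.003 0.002 0 0" --pt "1 0.004 0.002 0 0" --pt "1 0.004 0.002 0 0"

```text
time_s: 3.72
position: [0.4457, 0.0868, 0.0819]
orientation: [0.566, -0.429, 0.561, 0.425]
contact_force: [-9.9, -0.1, 26.9]
grip_width: 0.0003
```

```bash
python3 g.py .4455 .0862 .0815; python3 -c "
from h import *
s=env.read_state();print(s['ft_torque'],s['tau'])
im=cams.get_image('side')[:,:,::-1]
cv2.imwrite('pics/side2.png',cv2.resize(im[120:270,180:340],None,fx=4,fy=4,interpolation=2))"
```

```text
3.7167 [0.4457 0.0868 0.0819] [-9.923  -0.0559 26.8699] 0.0002783526929970301
[[ 0.0085 -0.963   0.2695]
 [-0.0004  0.2695  0.963 ]
 [-1.     -0.0083  0.0019]]
shift [ 0.0004 -0.     -0.0006]
[-0.03485535  1.66737194 -0.03353595] [-6.12924602e-01 -2.62885273e+01 -1.57756197e+01  2.02879384e-01
 -2.30059236e+00 -3.12776567e-03]
```

View pics/side2.png

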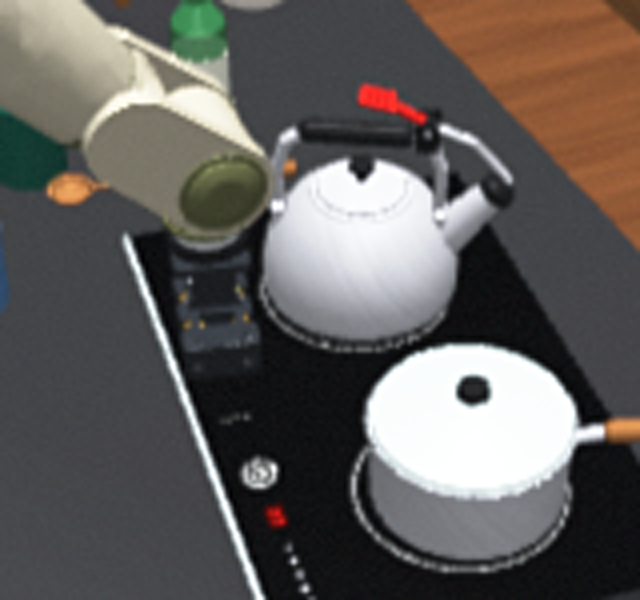

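The finger covers the left key at about (220,370), with 27 N on it at the height expected for the key. I'll hold it there past a third of a second.

Request:
send_rows --pt "1 0.001 0 0 0" --pt "1 0.001 0 0 0" --pt "1 0.001 0 0 0" --pt "1 0.001 0 0 0" --pt "1 0.001 0 0 0" --pt "1 0.001 0 0 0" --pt "1 0.001 0 0 0" --pt "1 0.001 0 0 0"

```text
time_s: 4.43
position: [0.4456, 0.0868, 0.0819]
orientation: [0.566, -0.429, 0.561, 0.425]
contact_force: [-5.8, -0.1, 18.1]
grip_width: 0.0005
```

Request:
send_rows --pt "1 -0.04 0 0 0" --pt "1 -0.08 0 0 0" --pt "1 -0.12 0 0 0" --pt "1 -0.16 0 0 0" --pt "1 -0.2 0 0 0" --pt "1 -0.24 0 0 0" --pt "1 -0.26 0 0 0" --pt "1 -0.26 0 0 0"

```text
time_s: 5.1
position: [0.4441, 0.087, 0.3461]
orientation: [0.568, -0.431, 0.559, 0.424]
contact_force: [-0.3, 0.4, 0.0]
grip_width: 0.0006
```

```bash
python3 g.py .632 .1285 .34; python3 - <<'E'
from h import *
for n,(a,b) in {"side":(120,180),"top":(100,140)}.items():
    im=cams.get_image(n)[:,:,::-1]
    cv2.imwrite(f"pics/{n}3.png",cv2.resize(im[a:a+150,b:b+190],None,fx=4,fy=4,interpolation=2))
E
```

```text
5.1 [0.4441 0.087  0.3461] [-0.2923  0.425   0.0045] 0.00059266525199688
[[ 0.0166 -0.963   0.269 ]
 [-0.0012  0.269   0.9631]
 [-0.9999 -0.0163  0.0034]]
shift [ 0.0092 -0.1696  0.0904]
```

View pics/side3.png

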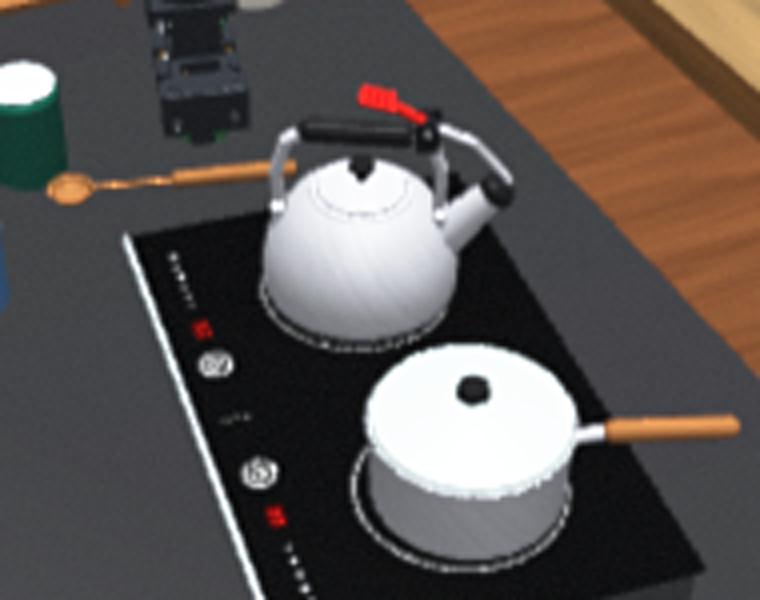

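View pics/top3.png

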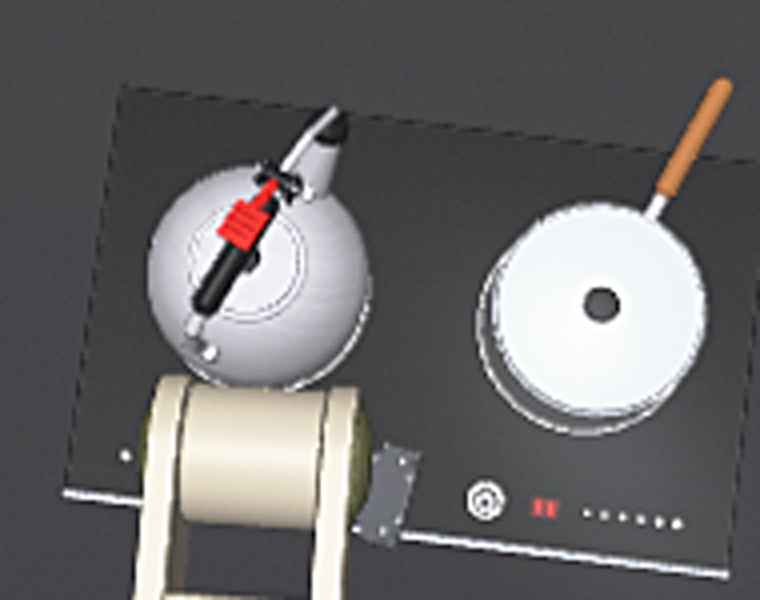

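The kettle, pan and keys look unchanged, and the pad is still at (243,225) in the top crop. I now move above it.

Request:
send_rows --pt "1 0 -0.037 0.02 0" --pt "1 0 -0.074 0.04 0" --pt "1 0 -0.11 0.06 0" --pt "1 0 -0.147 0.08 0" --pt "1 0 -0.17 0.09 0" --pt "1 0 -0.17 0.09 0" --pt "1 0 -0.17 0.09 0" --pt "1 0 -0.17 0.09 0"

```text
time_s: 5.87
position: [0.6306, 0.1279, 0.3417]
orientation: [0.565, -0.429, 0.562, 0.426]
contact_force: [-0.2, -0.1, 0.7]
grip_width: 0.0006
```

```bash
python3 g.py .632 .1285 .308; python3 - <<'E'
from h import *
M=Rq(env.read_state()["orientation"]).as_matrix();print(M.T@[-.007,.004,-.02])
for n,(a,b) in {"side":(100,200),"top":(100,140)}.items():
    im=cams.get_image(n)[:,:,::-1]
    cv2.imwrite(f"pics/{n}4.png",cv2.resize(im[a:a+120,b:b+150],None,fx=5,fy=5,interpolation=2))
E
```

```text
5.8667 [0.6306 0.1279 0.3417] [-0.1782 -0.0818  0.6924] 0.0005751738994036615
[[ 0.0062 -0.9631  0.2691]
 [-0.0007  0.2691  0.9631]
 [-1.     -0.0062  0.001 ]]
shift [ 0.0337 -0.001   0.0009]
[0.01995325 0.00794151 0.00194946]
```

View pics/side4.png

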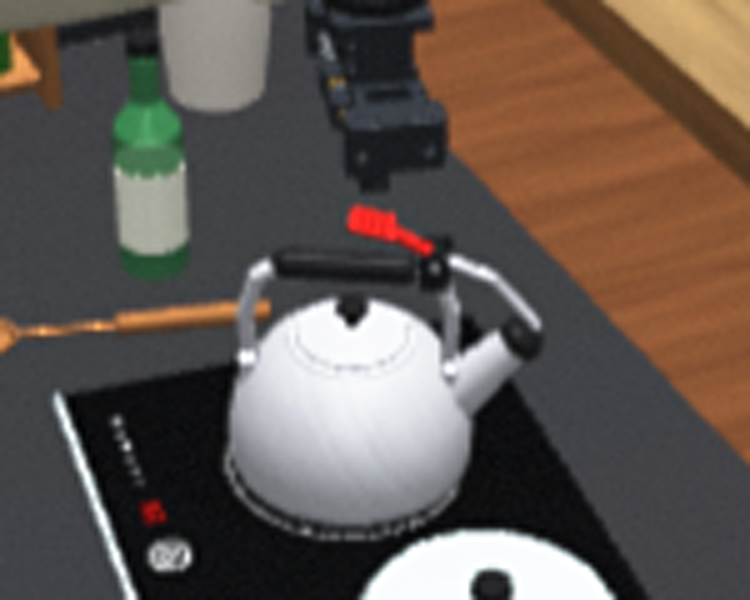

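View pics/top4.png

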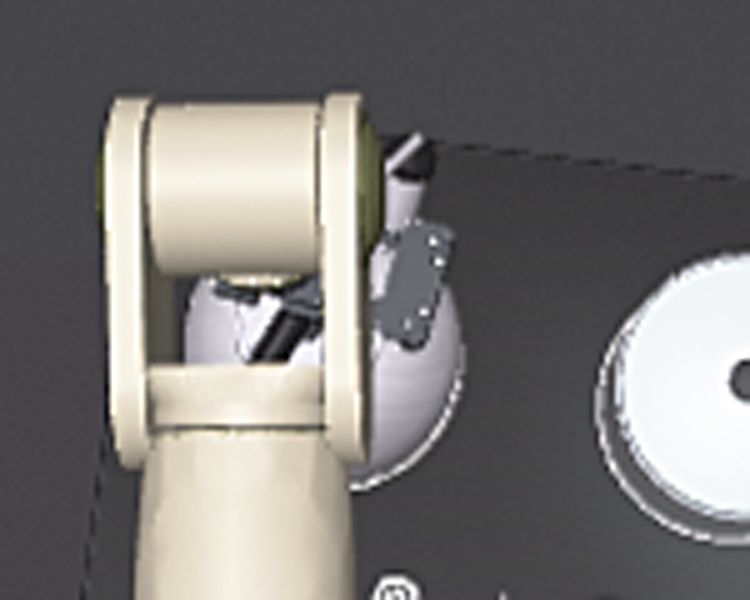

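The side picture shows the fingertip at (375,188) directly above the pad at (370,220), and the cap is shut. I press down along the pad's own path.

Request:
send_rows --pt "1 0.015 -0.001 0 0" --pt "1 0.026 -0.001 0 0" --pt "1 0.03 -0.001 0 0" --pt "1 0.033 -0.001 0 0" --pt "1 0.036 0 0 0" --pt "1 0.039 0.001 0 0" --pt "1 0.042 0.002 0 0" --pt "1 0.042 0.002 0 0"

```text
time_s: 6.63
position: [0.6285, 0.1287, 0.3013]
orientation: [0.566, -0.429, 0.561, 0.426]
contact_force: [-1.0, 1.4, 3.5]
grip_width: 0.0007
```

```bash
cat > p.py <<'E'
from h import *
import sys
im=cams.get_image("side")[:,:,::-1]
cv2.imwrite(f"pics/{sys.argv[1]}.png",cv2.resize(im[100:220,200:350],None,fx=5,fy=5,interpolation=2))
E
python3 p.py s5; python3 g.py .625 .1325 .288
```

```text
6.6833 [0.6286 0.1287 0.3015] [-1.5842  0.8661  3.0843] 0.0002555143543930173
[[ 0.0088 -0.9631  0.2689]
 [-0.0004  0.269   0.9632]
 [-1.     -0.0085  0.002 ]]
shift [0.0135 0.0046 0.0027]
```

View pics/s5.png

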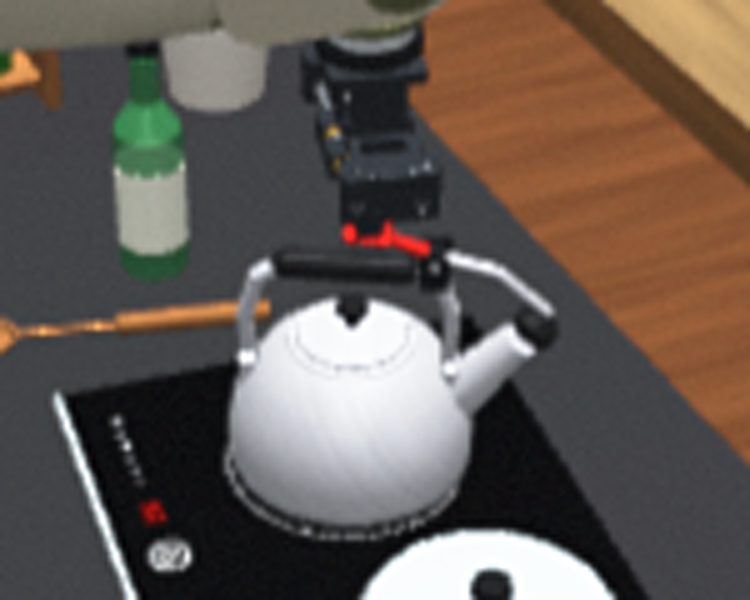

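The finger sits on the pad at (370,235) and the cap has begun to lift, now near (538,328). The force is about 3.5 N, as expected partway down. I keep pressing.

Request:
send_rows --pt "1 0.003 0.001 0.0005 0" --pt "1 0.006 0.002 0.001 0" --pt "1 0.009 0.003 0.0015 0" --pt "1 0.012 0.004 0.002 0" --pt "1 0.014 0.005 0.003 0" --pt "1 0.015 0.005 0.003 0" --pt "1 0.015 0.005 0.003 0"

```text
time_s: 7.27
position: [0.6251, 0.1322, 0.288]
orientation: [0.566, -0.43, 0.56, 0.424]
contact_force: [-2.2, -4.9, 11.1]
grip_width: 0.0004
```

```bash
python3 p.py s6; python3 g.py .625 .1325 .288
```

```text
7.3167 [0.6251 0.1322 0.288 ] [-2.5106 -5.0347 11.5546] 0.0005042223074805708
[[ 0.0119 -0.9629  0.2695]
 [-0.0018  0.2695  0.963 ]
 [-0.9999 -0.012   0.0015]]
shift [-0.      0.0002  0.0003]
```

View pics/s6.png

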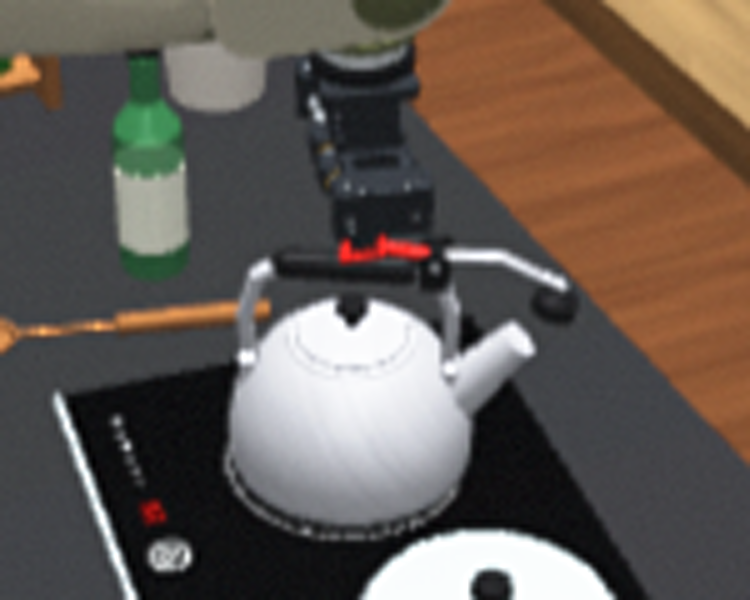

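The pad is down close above the grip at (360,250). The cap is fully open at (555,303) and the kettle has not moved. I'll check that this holds steady, then hand in.

```bash
python3 - <<'E'
from h import *
np.set_printoptions(precision=4,suppress=True)
for i in range(12):
    im=cams.get_image("side")
    if i%3==2:
        s=env.read_state();print(s["time_s"],s["position"],s["contact_force"])
cv2.imwrite("pics/s7.png",cv2.resize(im[100:270,180:350,::-1],None,fx=3.5,fy=3.5,interpolation=2))
a=cv2.imread("pics/side0.png");d=np.abs(a[190:280,215:310].astype(int)-im[190:280,215:310,::-1]).max(2);print("changed px hob/kettle body",(d>60).sum())
E
```

```text
7.4667 [0.6251 0.1322 0.288 ] [-1.6489 -4.963  11.8581]
7.6167 [0.6251 0.1322 0.288 ] [-2.4416 -4.9979 11.5504]
7.7667 [0.6251 0.1322 0.288 ] [-2.652  -4.7979 11.5575]
7.9167 [0.6251 0.1322 0.288 ] [-1.3125 -4.8904 12.0145]
changed px hob/kettle body 0
```

View pics/s7.png

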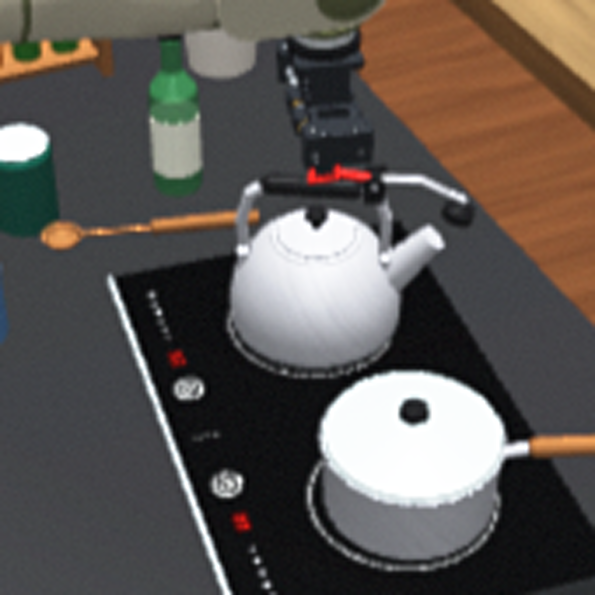

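The hold is steady at about 11.7 N. The cap is open at (458,208), and the kettle and pan stand where they were.

```bash
python3 -c "
from plant import env
print(env.sign_off())"
```

```text
the job is handed in; nothing more can be done
None
```

The job is handed in with the left ring's off key touched first and the thumb pad still held down, at about 8 s on the robot's clock.

- **Off key:** The kettle was on the left ring, so I pressed the left key with closed fingertips at 18–27 N for over 0.7 s. The fingers stopped at the height expected for the key. Nothing in the scene visibly confirmed the touch: the red display beside the key still showed afterwards.
- **Thumb pad:** I then pressed the red pad along its own arc down to its stop. The last readings were steady at about 11.7 N vertical, well above the 4.5 N needed to hold it, with the fingertip 20 mm below the pad's rest height.
- **Sideways force:** About 5 N also acts sideways on the tool in this hold. It was steady and moved nothing visibly.
- **Last picture:** The whistle cap is swung clear of the spout. The part of the side picture I compared with the first one, which takes in the keys and parts of the kettle and pan, showed no changed pixels. The tea tin, oil bottle and spoon look undisturbed. The mills, sugar bowl and most of the mug were outside that view and I did not recheck them, but the arm never went near the mills or bowl and passed well above the mug.

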